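# Grade salvaged stepper motors along the stock board

### The job

Finish the graded row of stepper motors on the grey stock board: the big motor already heads it at one end, so put the four loose motors on the rubber pads in falling order of body width, the widest on the pad beside the big motor and the narrowest on the pad farthest from it. Stand each one in the middle of its pad, shaft up and sides square with the board; set them down rather than drop them, and leave the big motor where it stands.

Things in the scene. Friction and masses are not known exactly. Their poses are not given: they have to be found in the camera images.
- motor_57: loose stepper motor standing on the bench: square body 57 x 57 mm, 56 mm tall, dark middle; shaft 21 mm above the middle of the top; white plug socket 5 mm proud of the -x face, 3 to 10 mm above the underside. About 0.75 kg. Origin: centre of the underside; x and y square to the sides, z along the shaft. Grip it across the sides, high on the body
- motor_42: loose stepper motor standing on the bench: square body 42 x 42 mm, 48 mm tall, dark middle; shaft 20 mm above the middle of the top; white plug socket 5 mm proud of the -x face, 3 to 10 mm above the underside. About 0.40 kg. Origin: centre of the underside; x and y square to the sides, z along the shaft. Grip it across the sides, high on the body
- motor_28: loose stepper motor standing on the bench: square body 28 x 28 mm, 46 mm tall, dark middle; shaft 18 mm above the middle of the top; white plug socket 5 mm proud of the -x face, 3 to 10 mm above the underside. About 0.20 kg. Origin: centre of the underside; x and y square to the sides, z along the shaft. Grip it across the sides, high on the body
- motor_20: loose stepper motor standing on the bench: square body 20 x 20 mm, 44 mm tall, dark middle; shaft 16 mm above the middle of the top; white plug socket 5 mm proud of the -x face, 3 to 10 mm above the underside. About 0.10 kg. Origin: centre of the underside; x and y square to the sides, z along the shaft. Grip it across the sides, high on the body
- big_motor: the big stepper motor that already stands on one end (either one) of the stock board: 86 x 86 mm, 66 mm tall, shaft 30 mm above that, 1.7 kg, loose. Origin: centre of the underside; z up. A small green bin stands on the other end
- stock_board: fixed grey steel shelf panel on the bench, 540 mm long (its y), 140 mm deep (its x), 18 mm high; a batten along the +x edge (x 60 to 70 mm) rises to 30 mm above the bench. Origin: centre of the underside. The pads lie along its y at about -117, -39, 39 and 117 mm, big motor and green bin at -217 and 217 mm or the other way round
- pad1: fixed black rubber pad on the stock board, 66 x 66 mm, 4 mm thick, the first of the row counted from the board's -y end. Origin: centre of the underside, on top of the board (18 mm above the bench); x and y along the board's
- pad2: fixed black rubber pad on the stock board, 66 x 66 mm, 4 mm thick, the second of the row counted from the board's -y end. Origin: centre of the underside, on top of the board (18 mm above the bench); x and y along the board's
- pad3: fixed black rubber pad on the stock board, 66 x 66 mm, 4 mm thick, the third of the row counted from the board's -y end. Origin: centre of the underside, on top of the board (18 mm above the bench); x and y along the board's
- pad4: fixed black rubber pad on the stock board, 66 x 66 mm, 4 mm thick, the last of the row counted from the board's -y end. Origin: centre of the underside, on top of the board (18 mm above the bench); x and y along the board's

How it is judged:
At the end, for the whole second after the job is handed in: Counted from the big motor, the pads carry the 57, 42, 28 and 20 mm motors in that order: each upright on its pad (shaft within 0.1 rad of vertical, underside less than 4 mm above the pad), its middle within 12 mm of the pad's middle, its sides within 0.22 rad of square with the board, and at rest (((y of big_motor in the frame of stock_board below 0 m and (horizontal distance between motor_57 and pad1 below 0.012 m and z of motor_57 in the frame of pad1 below 0.008 m and angle between motor_57's own z axis and vertical below 0.1 rad and (angle between the x axis of motor_57 and the x axis of pad1, either way round below 0.22 rad or angle between the x axis of motor_57 and the y axis of pad1, either way round below 0.22 rad) and linear speed of motor_57 below 0.02 m/s and angular speed of motor_57 below 0.2 rad/s) and (horizontal distance between motor_42 and pad2 below 0.012 m and z of motor_42 in the frame of pad2 below 0.008 m and angle between motor_42's own z axis and vertical below 0.1 rad and (angle between the x axis of motor_42 and the x axis of pad2, either way round below 0.22 rad or angle between the x axis of motor_42 and the y axis of pad2, either way round below 0.22 rad) and linear speed of motor_42 below 0.02 m/s and angular speed of motor_42 below 0.2 rad/s) and (horizontal distance between motor_28 and pad3 below 0.012 m and z of motor_28 in the frame of pad3 below 0.008 m and angle between motor_28's own z axis and vertical below 0.1 rad and (angle between the x axis of motor_28 and the x axis of pad3, either way round below 0.22 rad or angle between the x axis of motor_28 and the y axis of pad3, either way round below 0.22 rad) and linear speed of motor_28 below 0.02 m/s and angular speed of motor_28 below 0.2 rad/s) and (horizontal distance between motor_20 and pad4 below 0.012 m and z of motor_20 in the frame of pad4 below 0.008 m and angle between motor_20's own z axis and vertical below 0.1 rad and (angle between the x axis of motor_20 and the x axis of pad4, either way round below 0.22 rad or angle between the x axis of motor_20 and the y axis of pad4, either way round below 0.22 rad) and linear speed of motor_20 below 0.02 m/s and angular speed of motor_20 below 0.2 rad/s)) or (y of big_motor in the frame of stock_board above 0 m and (horizontal distance between motor_57 and pad4 below 0.012 m and z of motor_57 in the frame of pad4 below 0.008 m and angle between motor_57's own z axis and vertical below 0.1 rad and (angle between the x axis of motor_57 and the x axis of pad4, either way round below 0.22 rad or angle between the x axis of motor_57 and the y axis of pad4, either way round below 0.22 rad) and linear speed of motor_57 below 0.02 m/s and angular speed of motor_57 below 0.2 rad/s) and (horizontal distance between motor_42 and pad3 below 0.012 m and z of motor_42 in the frame of pad3 below 0.008 m and angle between motor_42's own z axis and vertical below 0.1 rad and (angle between the x axis of motor_42 and the x axis of pad3, either way round below 0.22 rad or angle between the x axis of motor_42 and the y axis of pad3, either way round below 0.22 rad) and linear speed of motor_42 below 0.02 m/s and angular speed of motor_42 below 0.2 rad/s) and (horizontal distance between motor_28 and pad2 below 0.012 m and z of motor_28 in the frame of pad2 below 0.008 m and angle between motor_28's own z axis and vertical below 0.1 rad and (angle between the x axis of motor_28 and the x axis of pad2, either way round below 0.22 rad or angle between the x axis of motor_28 and the y axis of pad2, either way round below 0.22 rad) and linear speed of motor_28 below 0.02 m/s and angular speed of motor_28 below 0.2 rad/s) and (horizontal distance between motor_20 and pad1 below 0.012 m and z of motor_20 in the frame of pad1 below 0.008 m and angle between motor_20's own z axis and vertical below 0.1 rad and (angle between the x axis of motor_20 and the x axis of pad1, either way round below 0.22 rad or angle between the x axis of motor_20 and the y axis of pad1, either way round below 0.22 rad) and linear speed of motor_20 below 0.02 m/s and angular speed of motor_20 below 0.2 rad/s)))); the robot touches nothing.
It fails at once if the 57 mm motor is dropped or slammed: it goes faster than 0.7 m/s with its underside less than 60 mm above the bench (linear speed of motor_57 above 0.7 m/s and height (world z) of motor_57 below 0.06 m).
It fails at once if the 42 mm motor is dropped or slammed: it goes faster than 0.7 m/s with its underside less than 60 mm above the bench (linear speed of motor_42 above 0.7 m/s and height (world z) of motor_42 below 0.06 m).
It fails at once if the 28 mm motor is dropped or slammed: it goes faster than 0.7 m/s with its underside less than 60 mm above the bench (linear speed of motor_28 above 0.7 m/s and height (world z) of motor_28 below 0.06 m).
It fails at once if the 20 mm motor is dropped or slammed: it goes faster than 0.7 m/s with its underside less than 60 mm above the bench (linear speed of motor_20 above 0.7 m/s and height (world z) of motor_20 below 0.06 m).
It fails at once if the big motor is moved by more than 20 mm (distance of big_motor from where it was at the start of the episode above 0.02 m).
It also fails if it takes over 104 s, if anything falls off the work surface, if the arm or the gripper's body presses on something with over 40 N, if the wrist force passes 120 N, or if a joint passes its speed limit or range.

### The arm

A 7-joint arm with a two-finger parallel gripper is mounted at the origin on the work surface. World frame = base frame: x ahead of the robot, y to its left, z up, the work surface at z = 0. Lengths are in m, angles in rad, forces in N, time in s.
With the tool pointing down it reaches from about 0.4 to 0.925 m from the base axis. Payload 5.6 kg.
Tool frame: the origin (TCP) lies between the finger pads; the fingertips stand tip_extent ahead of it and the grasp point (between the pads) lies 3 mm ahead of it (tip_extent is the distance from the TCP to the fingertips, in m); z points along the fingers, y is the line along which they close (so a half turn about z gives the same grasp; the last joint's range is limited). The gripper opens to 85 mm and grips with 20 to 120 N. Pads are 22 mm wide; open, the fingers measure 114 mm over their backs; the gripper's body (76 mm by 85 mm) begins 54 mm behind the grasp point. The pads swing forward as they close: fully open they stand 13 mm farther back than shut.
Start: joints at [-1.322, 0.468, -0.012, 1.603, 0.006, 1.071, -0.056], TCP at [0.187, 0.623, 0.253] pointing down, gripper open.
Joint ranges: [-2.53, 2.53], [-0.31, 2.02], [-1.57, 1.55], [0.28, 2.44], [-1.29, 4.43], [0.15, 1.84], [-2.92, 2.92]. Speed limits (rad/s): [2.57, 2.57, 3.14, 3.14, 3.14, 3.14, 3.14].

### API

Orientations are given as [roll, pitch, yaw] about the fixed x, y, z axes, in that order (R = Rz(yaw) Ry(pitch) Rx(roll)).
In Python, from cell import get_state, snapshot, job_done, tip_extent gives the robot as it stands. The module is installed in compiled form; this text tells all that it offers.
- The arm moves only by the tool drive_tool, never from a script. Its argument "deltas" is a list that holds one entry, the list of rows, each a list of 7 numbers: the shift along the tool's x, y, z each as a share of 0.8 m, from -1 to 1, then the turn, a rotation vector about the tool's x, y, z each as a share of 45 degrees, from -1 to 1, then the closure, from -1 (fully open) to 1 (shut). A call has 1 to 20 rows; each row is the pose to reach, as a shift and turn from the pose commanded when the call began, along the tool's axes at that moment; what a row does not reach only later rows make up. A row lasts 1/10 s, in which the tool goes at most 50 mm and 8.59 degrees, less where a joint would pass 70% of its speed; a pose out of reach is approached as far as the arm can. A call with a number of a shift or a turn outside -1 to 1 is refused whole. A call with a gripper value outside its range is refused whole. The fingers move at their own pace and stop on an object; "grip_force" is the grip in N (left out, the last holds). Time passes only in rows, so rows that repeat a pose let the fingers close. It gives the time, the measured TCP pose, the force, the opening and the grip force at its end, in the units of the state.
- get_state(): the state, without advancing time (a new reading comes with each control period).
- snapshot(name): name is "side" or "top" or "wrist"; returns a dict with "frame" (480x640x3 uint8, blue, green, red), "depth" (480x640 float32, m along the optical axis (not along the pixel's ray), 0 where there is no reading), "intrinsics" (3x3 intrinsics, pixels), "k1" (the pictures are not rectified: a ray, as slopes to the right and down, at radius r is drawn at 1 + k1 r^2 times it, then the intrinsics apply), "R" (3x3) and "t" (3): a world point X has camera coordinates R X + t. Camera axes: x right, y down, z forward; pixel columns grow to the right and rows downward; lengths in m; the calibration is good to about 2 mm. A picture is of the moment at which its call begins.
- job_done(): hands the job in; it is judged then, once.
The state is a dict: "clock": time; "joints": joint angles; "qd": joint speeds; "joint_efforts": joint torques, N m; "tcp_pos": TCP position; "tcp_rot": TCP orientation; "wrist_force": force on the tool from outside, world axes, zero at the start; "torque": the same for the moment, N m; "gripper_width": finger opening in m; "grasp_force": force on a finger pad.
Only numpy, scipy, OpenCV 4.12 (cv2) and the standard library are available. Lean on these libraries where they do the work, as an engineer would, in place of code of your own. Each camera call takes 0.05 s, during which the arm holds its last target. There are 200 camera calls.

## Working session

There is one attempt and no reset: what is moved stays moved. The work goes in short steps, Python scripts to look and compute and a tool call to move; the robot and the scene stay as the last step left them, time stands still between calls to the robot, and variables do not carry over. Pictures are saved under pics/ and viewed, at most 14 in all, crops included, and the job is handed in when it is done.

Besides the shell and the picture viewer there is one more tool, called after "Call:" by a JSON object that holds its "name" and its "arguments", one argument or row to a line. drive_tool: Moves the arm, as the interface text tells. Shift numbers are shares of 0.8 m and turn numbers shares of 45 degrees, none past 1 either way. Its arguments: {"type":"object","properties":{"deltas":{"type":"array","items":{"type":"array","items":{"type":"array","items":{"type":"number"}}}},"grip_force":{"type":"number"}},"required":["deltas"]}

```bash
mkdir -p pics; python3 - <<'E'
from cell import *
import cv2,numpy as np
s=get_state();print(s,tip_extent)
for n in ("top","side"):
    d=snapshot(n);cv2.imwrite(f"pics/{n}0.png",d["frame"]);print(n,d["intrinsics"],d["k1"],d["R"],d["t"])
    np.savez(f"{n}0.npz",**d)
E
```

```text
{'clock': 0.0, 'joints': array([-1.32201151,  0.46840732, -0.01160919,  1.60362834,  0.00598939,
        1.07144773, -0.05631265]), 'qd': array([-0.00075603, -0.00025892,  0.0003279 , -0.00019946,  0.00095815,
       -0.00176521, -0.00070793]), 'joint_efforts': array([ 4.67879909e-04, -5.32383120e+01,  2.17928836e-02, -2.51302636e+01,
        1.14948268e-02,  7.83648138e-03,  1.71784183e-05]), 'tcp_pos': array([0.18688364, 0.62199429, 0.25231681]), 'tcp_rot': array([-3.13974019e+00,  1.16098209e-04,  2.84973195e+00]), 'wrist_force': array([-0.56352185, -1.0425554 ,  0.33030626]), 'torque': array([ 0.02845683, -0.05093636,  0.02338898]), 'grasp_force': 0.0, 'gripper_width': 0.0851559249673942} 0.022
top [[561.55250782   0.         328.80604893]
 [  0.         561.55250782 236.23925599]
 [  0.           0.           1.        ]] -0.05757447230755537 [[-0.00141471 -0.99990214  0.01391788]
 [-0.98244823 -0.00120636 -0.18653155]
 [ 0.18653009 -0.01393748 -0.98235038]] [-0.00802185  0.53689462  1.16141202]
side [[439.16663867   0.         328.64440592]
 [  0.         439.16663867 229.19238791]
 [  0.           0.           1.        ]] -0.020144353122487815 [[-0.98739868 -0.15821383  0.0034971 ]
 [-0.11887853  0.72696164 -0.6763096 ]
 [ 0.10445927 -0.66820293 -0.73660919]] [0.52583486 0.09797476 0.76090637]
```

View pics/top0.png

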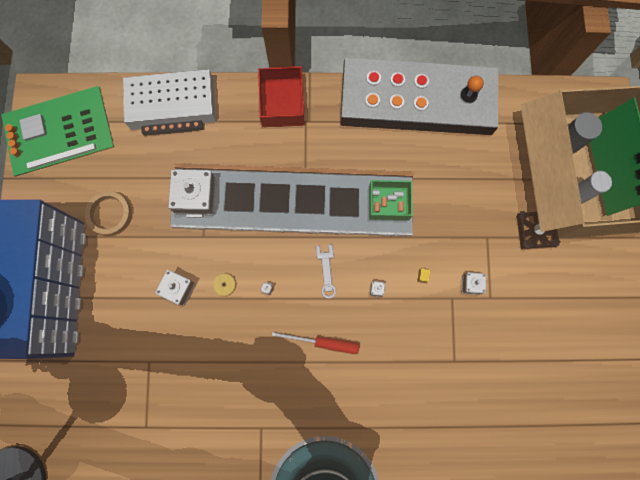

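View pics/side0.png

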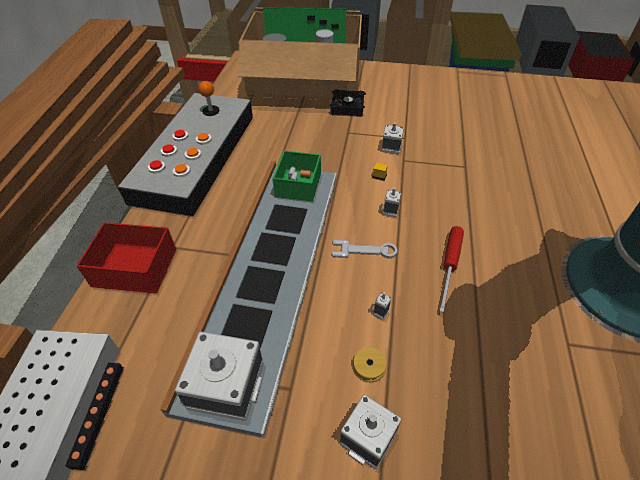

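```bash
cat > h.py <<'E'
import numpy as np,cv2
from cell import *
def undist(d,u,v):
    K=d["intrinsics"];k=float(d["k1"])
    x=(np.asarray(u,float)-K[0,2])/K[0,0];y=(np.asarray(v,float)-K[1,2])/K[1,1]
    a,b=x.copy(),y.copy()
    for _ in range(8):
        f=1+k*(a*a+b*b);a=x/f;b=y/f
    return np.stack([a,b,np.ones_like(a)],-1)
def cloud(d):
    v,u=np.mgrid[:480,:640]
    P=undist(d,u,v)*d["depth"][...,None]
    return (P-d["t"])@d["R"]
def onplane(d,u,v,z):
    r=undist(d,u,v)@d["R"];c=-d["R"].T@d["t"]
    return c+r*((z-c[2])/r[...,2])[...,None]
def load(n): return dict(np.load(n))
E
python3 - <<'E'
from h import *
np.set_printoptions(precision=4,suppress=True)
for n in("top","side"):
    d=load(n+"0.npz");P=cloud(d);ok=d["depth"]>0
    print(n,"bench z",np.median(P[...,2][ok&(abs(P[...,2])<.02)]))
    pts=P[ok]
    for nm,px in dict(m57=(173,287),m20=(266,288),m28=(377,288),m42=(475,283),big=(190,190)).items() if n=="top" else dict(m57=(371,428),m20=(382,302),m28=(392,200),m42=(393,136),big=(217,365)).items():
        c=P[px[1],px[0]] if ok[px[1],px[0]] else np.zeros(3)
        w=0.06
        m=(abs(pts[:,0]-c[0])<w)&(abs(pts[:,1]-c[1])<w)&(pts[:,2]>.02)&(pts[:,2]<.1)
        h=pts[m]; zs=np.histogram(h[:,2],bins=np.arange(.02,.1,.004))
        zt=zs[1][zs[0].argmax()]+.002
        t=h[abs(h[:,2]-zt)<.006];zt=np.median(t[:,2]);t=h[abs(h[:,2]-zt)<.004]
        r=cv2.minAreaRect((t[:,:2]*1000).astype(np.float32))
        print(nm,c,"ztop",zt,len(t),r)
    if n=="top":
        for nm,b in dict(cab=(0,200,80,360),panel=(340,60,500,130),box=(520,90,640,235),ctl=(124,70,215,130)).items():
            q=P[b[1]:b[3],b[0]:b[2]].reshape(-1,3);q=q[q[:,2]>.03];print(nm,q.min(0),q.max(0))
d=load("top0.npz")
# pads: dark
P=cloud(d);g=d["frame"].max(2)
reg=np.zeros_like(g);reg[175:225,215:365]=1
m=((g<65)&(reg>0)).astype(np.uint8)
n,l,s,c=cv2.connectedComponentsWithStats(m)
for i in range(1,n):
    if s[i,4]>300:
        v,u=np.nonzero(l==i);Q=onplane(d,u,v,.022);print("pad",s[i],np.median(P[v,u,2]),cv2.minAreaRect((Q[:,:2]*1000).astype(np.float32)))
f=d["frame"];cv2.imwrite("pics/crop1.png",cv2.resize(f[155:315,155:420],(795,480),interpolation=cv2.INTER_CUBIC))
E
```

```text
top bench z -0.0009726397617478034
m57 [0.4262 0.3215 0.0563] ztop 0.05512890324448994 606 ((427.4210205078125, 323.5462341308594), (59.43719482421875, 55.49946212768555), 65.52547454833984)
m20 [0.4255 0.1257 0.046 ] ztop 0.04304348374490233 70 ((425.828857421875, 127.2654037475586), (19.50357437133789, 19.42987632751465), 67.38595581054688)
m28 [ 0.4244 -0.1097  0.0571] ztop 0.04481233932004587 149 ((424.8565673828125, -111.64288330078125), (27.944448471069336, 27.60582733154297), 80.80545043945312)
m42 [ 0.4353 -0.321   0.0509] ztop 0.04659978725119818 316 ((436.220458984375, -324.5004577636719), (42.98961639404297, 42.20771026611328), 84.9616928100586)
big [0.6283 0.2863 0.0919] ztop 0.08322818424119637 1384 ((633.3095703125, 290.2330322265625), (87.45143127441406, 86.54839324951172), 88.6713638305664)
cab [0.2787 0.0088 0.03  ] [0.5797 0.6255 1.2412]
panel [ 0.3108 -0.4011  0.03  ] [0.9545 0.0088 1.2412]
box [ 0.3108 -0.7153  0.03  ] [0.8549 0.0088 1.2412]
ctl [0.3108 0.0088 0.0301] [0.9285 0.4627 1.2412]
side bench z 0.00010339022205489996
m57 [0.4268 0.329  0.0588] ztop 0.05623960008528424 2056 ((427.2079162597656, 323.33544921875), (57.50225830078125, 57.588871002197266), 64.87403106689453)
m20 [0.4272 0.1329 0.0449] ztop 0.04320266856975062 135 ((426.6162109375, 126.78831481933594), (20.068342208862305, 20.63510513305664), 66.21571350097656)
m28 [ 0.4261 -0.0986  0.0463] ztop 0.04536410388035746 148 ((425.59735107421875, -112.64920043945312), (30.064115524291992, 28.503843307495117), 78.98091125488281)
m42 [ 0.4366 -0.3055  0.0465] ztop 0.047486767120532514 205 ((437.2976989746094, -324.4457702636719), (44.70747375488281, 41.37152099609375), 85.8965835571289)
big [0.6303 0.2951 0.0943] ztop 0.0842897946165698 3930 ((633.09912109375, 290.1748962402344), (86.6816635131836, 86.92961120605469), 88.6868667602539)
```

View pics/crop1.png

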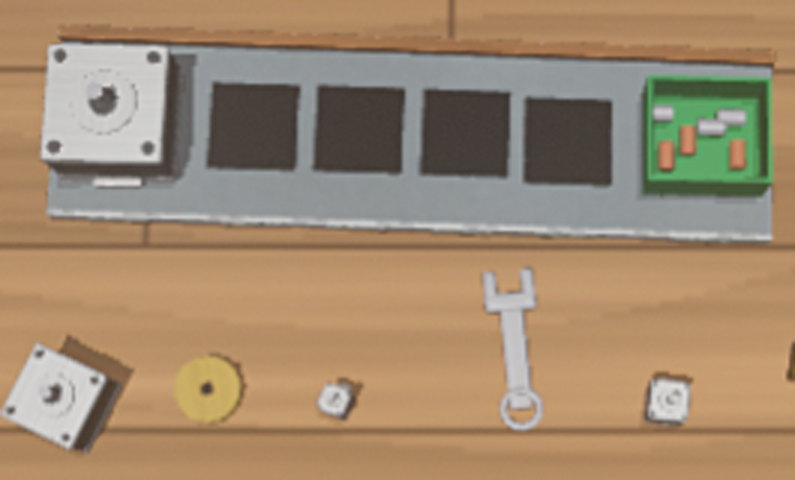

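```bash
python3 - <<'E'
from h import *
np.set_printoptions(precision=4,suppress=True)
for n,reg,seeds in (("top",(175,222,215,370),[(240,197),(275,198),(310,199),(344,202)]),("side",(200,340,215,310),[(250,320),(262,285),(274,249),(288,219)])):
    d=load(n+"0.npz");P=cloud(d);f=d["frame"];f=f.max(2).astype(int)
    for u,v in seeds:
        m=(f<f[v,u]+28).astype(np.uint8)
        k,l=cv2.connectedComponents(m,connectivity=4);q=l==l[v,u]
        vv,uu=np.nonzero(q);z=np.median(P[vv,uu,2])
        Q=onplane(d,uu,vv,.022);print(n,f[v,u],len(vv),"z",z,Q[:,:2].mean(0),cv2.minAreaRect((Q[:,:2]*1000).astype(np.float32)))
d=load("top0.npz");P=cloud(d);ok=d["depth"]>.1
q=P[200:360,0:85][ok[200:360,0:85]];q=q[q[:,2]>.03];print("cab",q.min(0),q.max(0))
q=P[185:215,372:410][ok[185:215,372:410]];print("bin",np.percentile(q,[2,98],axis=0))
print(np.unique((P[440:480,0:45][ok[440:480,0:45]]*10).round()/10,axis=0)[:6])
E
```

```text
top 73 824 z 0.02082964507551307 [0.6319 0.192 ] ((631.9832763671875, 192.46530151367188), (65.26445007324219, 65.07083129882812), 88.99405670166016)
top 69 810 z 0.020874897226086413 [0.6301 0.1132] ((630.3995361328125, 113.51698303222656), (64.67627716064453, 64.75149536132812), 87.7899398803711)
top 70 818 z 0.020458541521664386 [0.6273 0.034 ] ((627.2674560546875, 34.506717681884766), (64.65960693359375, 64.70137786865234), 0.013828558847308159)
top 69 815 z 0.020387375725014218 [ 0.6212 -0.0426] ((621.5797729492188, -42.466339111328125), (62.99512481689453, 66.22440338134766), 89.34224700927734)
side 40 2374 z 0.022913325364652237 [0.6285 0.2399] ((641.78515625, 244.2366485595703), (168.41099548339844, 100.29598999023438), 88.5389633178711)
side 41 1271 z 0.02140576517226904 [0.6295 0.1153] ((629.6304931640625, 114.3822021484375), (66.4101333618164, 65.34414672851562), 88.15602111816406)
side 41 1038 z 0.021420858399210686 [0.6271 0.0358] ((627.5701293945312, 34.87788772583008), (66.64020538330078, 65.74412536621094), 87.8660659790039)
side 42 873 z 0.02128804719069305 [ 0.6207 -0.0404] ((621.0704345703125, -41.17536926269531), (67.17310333251953, 65.9554672241211), 87.90145111083984)
cab [0.2787 0.5326 0.03  ] [0.5797 0.6255 0.2157]
bin [[ 0.583  -0.1849  0.0151]
 [ 0.6561 -0.1056  0.0653]]
[[0.  0.6 0. ]
 [0.  0.7 0. ]
 [0.1 0.6 0. ]
 [0.1 0.7 0. ]]
```

```bash
cat > plan.py <<'E'
# usage: plan.py x,y,z,yawdeg ...  -> shift/turn numbers from the present pose, tool pointing straight down at target
import sys
from h import *
from scipy.spatial.transform import Rotation as Ro
s=get_state();R0=Ro.from_euler("xyz",s["tcp_rot"])
print("t",round(s["clock"],2),"p",s["tcp_pos"].round(4),"rot",np.degrees(s["tcp_rot"]).round(2),"w",round(s["gripper_width"],4))
for a in sys.argv[1:]:
    x,y,z,w=map(float,a.split(","))
    d=R0.inv().apply(np.array([x,y,z])-s["tcp_pos"])/.8
    r=np.degrees((R0.inv()*Ro.from_euler("xyz",[180,0,w],degrees=True)).as_rotvec())/45
    print(a,"->",d.round(4),r.round(4))
E
python3 plan.py .2,.55,.3,128 .427,.3235,.3,120
```

```text
t 0.1 p [0.1869 0.6221 0.2524] rot [-1.7991e+02  1.0000e-02  1.6328e+02] w 0.0858
.2,.55,.3,128 -> [-0.0416 -0.0817 -0.0594] [-0.002   0.0008  0.7839]
.427,.3235,.3,120 -> [-0.3948 -0.2712 -0.059 ] [-1.900e-03  9.000e-04  9.617e-01]
```

Call:
{"name": "drive_tool", "arguments": {
  "deltas": [
    [[-0.04,-0.08,-0.06,0,0,0.2,-1],[-0.04,-0.08,-0.06,0,0,0.4,-1],[-0.1,-0.11,-0.06,0,0,0.5,-1],[-0.15,-0.135,-0.06,0,0,0.6,-1],[-0.2,-0.16,-0.06,0,0,0.7,-1],[-0.25,-0.19,-0.06,0,0,0.8,-1],[-0.3,-0.22,-0.06,0,0,0.9,-1],[-0.35,-0.245,-0.06,0,0,0.96,-1],[-0.395,-0.271,-0.06,0,0,0.96,-1],[-0.395,-0.271,-0.06,0,0,0.96,-1]]
  ]
}}

```text
clock: 1.1
tcp_pos: [0.4315, 0.3183, 0.3013]
tcp_rot: [3.141, 0.003, 2.086]
wrist_force: [-0.1, -0.4, -0.0]
gripper_width: 0.0858
grasp_force: 0.0
```

```bash
python3 plan.py .427,.3235,.12,65 .427,.3235,.042,65
```

```text
t 1.1 p [0.4315 0.3183 0.3013] rot [1.7997e+02 1.7000e-01 1.1949e+02] w 0.0858
.427,.3235,.12,65 -> [ 0.0092 -0.0019  0.2266] [0.0025 0.0031 1.2109]
.427,.3235,.042,65 -> [ 0.0094 -0.0019  0.3241] [0.0025 0.0031 1.2109]
```

Call:
{"name": "drive_tool", "arguments": {
  "deltas": [
    [[0,0,0.05,0,0,0.2,-1],[0,0,0.11,0,0,0.4,-1],[0,0,0.17,0,0,0.6,-1],[0,0,0.22,0,0,0.8,-1],[0,0,0.22,0,0,1,-1],[0,0,0.22,0,0,1,-1],[0,0,0.22,0,0,1,-1],[0,0,0.22,0,0,1,-1]]
  ]
}}

```text
clock: 1.9
tcp_pos: [0.4276, 0.3247, 0.1262]
tcp_rot: [3.141, -0.002, 1.313]
wrist_force: [-0.3, -0.2, 1.3]
gripper_width: 0.0853
grasp_force: 0.0
```

```bash
python3 plan.py .427,.3235,.042,65; python3 - <<'E'
from h import *
d=snapshot("wrist");cv2.imwrite("pics/w1.png",d["frame"])
E
```

```text
t 1.9 p [0.4276 0.3247 0.1262] rot [ 1.7995e+02 -1.1000e-01  7.5240e+01] w 0.0853
.427,.3235,.042,65 -> [-0.0019 -0.0004  0.1052] [ 0.0008 -0.0024  0.2277]
```

View pics/w1.png

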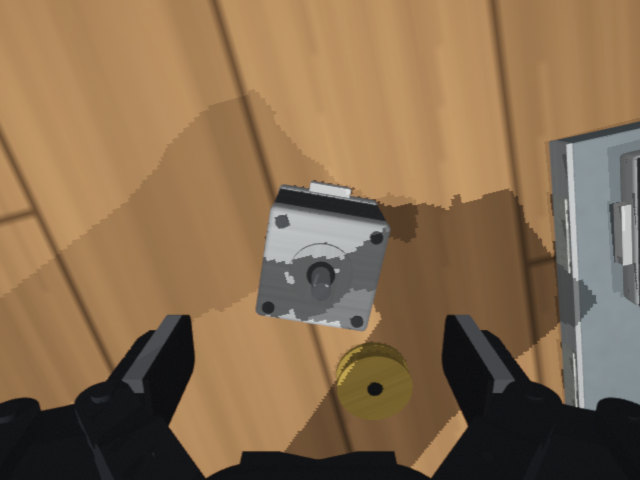

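Call:
{"name": "drive_tool", "arguments": {
  "deltas": [
    [[0,0,0.02,0,0,0.15,-1],[-0.001,0,0.04,0,0,0.23,-1],[-0.001,0,0.065,0,0,0.23,-1],[-0.001,0,0.09,0,0,0.23,-1],[-0.001,0,0.105,0,0,0.23,-1],[-0.001,0,0.105,0,0,0.23,-1],[-0.001,0,0.105,0,0,0.23,0],[-0.001,0,0.105,0,0,0.23,1],[-0.001,0,0.105,0,0,0.23,1],[-0.001,0,0.105,0,0,0.23,1],[-0.001,0,0.105,0,0,0.23,1],[-0.001,0,0.105,0,0,0.23,1],[-0.001,0,0.105,0,0,0.23,1]]
  ],
  "grip_force": 60
}}

```text
clock: 3.25
tcp_pos: [0.4282, 0.3237, 0.0427]
tcp_rot: [3.14, -0.003, 1.13]
wrist_force: [0.4, -2.1, 6.1]
gripper_width: 0.0562
grasp_force: 66.4
```

```bash
python3 plan.py .427,.3235,.15,65 .632,.192,.15,88 .632,.192,.066,88
```

```text
t 3.25 p [0.4282 0.3237 0.0427] rot [ 1.7993e+02 -1.4000e-01  6.4730e+01] w 0.0562
.427,.3235,.15,65 -> [-0.0005 -0.0011 -0.1341] [ 0.0017 -0.0032 -0.006 ]
.632,.192,.15,88 -> [-0.0397  0.3008 -0.1338] [ 0.0023 -0.0028 -0.5171]
.632,.192,.066,88 -> [-0.04    0.3007 -0.0288] [ 0.0023 -0.0028 -0.5171]
```

Call:
{"name": "drive_tool", "arguments": {
  "deltas": [
    [[0,0,-0.02,0,0,0,1],[0,0,-0.05,0,0,0,1],[0,0,-0.09,0,0,0,1],[0,0,-0.13,0,0,0,1],[-0.002,0.02,-0.16,0,0,-0.05,1],[-0.006,0.05,-0.16,0,0,-0.1,1],[-0.01,0.09,-0.16,0,0,-0.17,1],[-0.016,0.13,-0.16,0,0,-0.24,1],[-0.022,0.17,-0.16,0,0,-0.31,1],[-0.028,0.21,-0.16,0,0,-0.38,1],[-0.033,0.25,-0.16,0,0,-0.45,1],[-0.038,0.28,-0.16,0,0,-0.51,1],[-0.04,0.295,-0.16,0,0,-0.517,1],[-0.04,0.301,-0.16,0,0,-0.517,1],[-0.04,0.301,-0.16,0,0,-0.517,1],[-0.04,0.301,-0.12,0,0,-0.517,1],[-0.04,0.301,-0.08,0,0,-0.517,1],[-0.04,0.301,-0.06,0,0,-0.517,1],[-0.04,0.301,-0.06,0,0,-0.517,1],[-0.04,0.301,-0.06,0,0,-0.517,1]]
  ]
}}

```text
clock: 5.25
tcp_pos: [0.6314, 0.1923, 0.0901]
tcp_rot: [3.141, -0.0, 1.537]
wrist_force: [-0.7, 0.3, -6.6]
gripper_width: 0.056
grasp_force: 67.2
```

```bash
python3 plan.py .632,.192,.066,88 .632,.192,.17,88; python3 - <<'E'
from h import *
d=snapshot("side");cv2.imwrite("pics/s1.png",cv2.resize(d["frame"][200:440,130:450],(800,600)))
E
```

```text
t 5.25 p [0.6314 0.1923 0.0901] rot [ 1.7996e+02 -2.0000e-02  8.8040e+01] w 0.056
.632,.192,.066,88 -> [-0.0003  0.0008  0.0301] [ 0.0009 -0.0005  0.0008]
.632,.192,.17,88 -> [-0.0003  0.0009 -0.0999] [ 0.0009 -0.0005  0.0008]
```

View pics/s1.png

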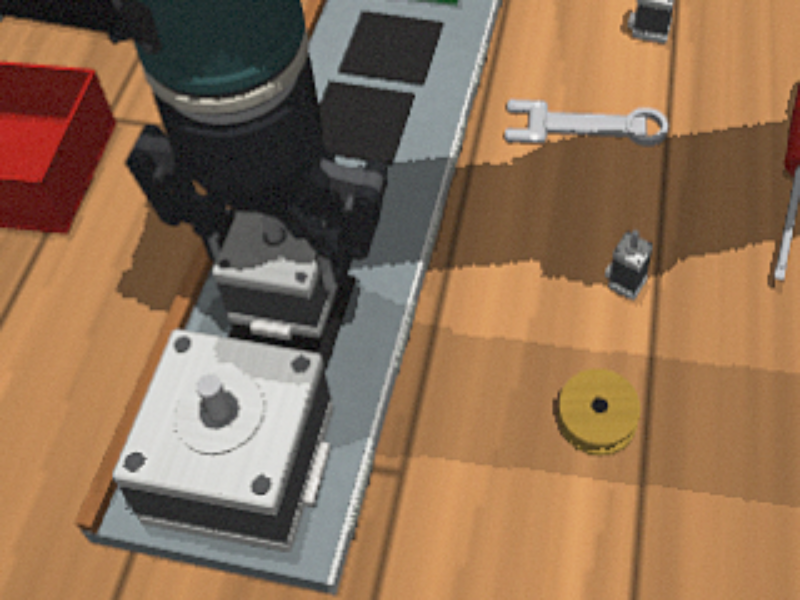

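Call:
{"name": "drive_tool", "arguments": {
  "deltas": [
    [[0,0,0.01,0,0,0,1],[0,0,0.02,0,0,0,1],[0,0,0.026,0,0,0,1],[0,0,0.029,0,0,0,1],[0,0,0.031,0,0,0,1],[0,0,0.031,0,0,0,1],[0,0,0.031,0,0,0,1]]
  ]
}}

```text
clock: 6.0
tcp_pos: [0.6314, 0.1914, 0.0649]
tcp_rot: [3.141, -0.0, 1.536]
wrist_force: [-1.3, 0.1, -4.1]
gripper_width: 0.0564
grasp_force: 67.6
```

Call:
{"name": "drive_tool", "arguments": {
  "deltas": [
    [[0,0,0,0,0,0,0],[0,0,0,0,0,0,-1],[0,0,0,0,0,0,-1],[0,0,0,0,0,0,-1],[0,0,0,0,0,0,-1],[0,0,-0.02,0,0,0,-1],[0,0,-0.05,0,0,0,-1],[0,0,-0.1,0,0,0,-1],[0,0,-0.13,0,0,0,-1],[0,0,-0.13,0,0,0,-1]]
  ]
}}

```text
clock: 7.0
tcp_pos: [0.634, 0.192, 0.1743]
tcp_rot: [3.133, -0.004, 1.536]
wrist_force: [0.4, 0.6, 0.9]
gripper_width: 0.0852
grasp_force: 0.0
```

```bash
python3 plan.py .4262,.127,.15,67 .4262,.127,.034,67
```

```text
t 7.0 p [0.634  0.192  0.1743] rot [179.51  -0.21  87.98] w 0.0852
.4262,.127,.15,67 -> [-0.0904 -0.257   0.0279] [ 0.0098 -0.0066  0.4662]
.4262,.127,.034,67 -> [-0.091  -0.2582  0.1729] [ 0.0098 -0.0066  0.4662]
```

Call:
{"name": "drive_tool", "arguments": {
  "deltas": [
    [[-0.015,-0.04,0,0,0,0.1,-1],[-0.035,-0.1,0,0,0,0.2,-1],[-0.055,-0.155,0,0,0,0.3,-1],[-0.075,-0.21,0.02,0,0,0.4,-1],[-0.09,-0.25,0.04,0,0,0.466,-1],[-0.091,-0.256,0.07,0,0,0.466,-0.6],[-0.091,-0.256,0.09,0,0,0.466,-0.3],[-0.091,-0.256,0.09,0,0,0.466,-0.3],[-0.091,-0.256,0.09,0,0,0.466,-0.3],[-0.091,-0.256,0.09,0,0,0.466,-0.3]]
  ]
}}

```text
clock: 8.0
tcp_pos: [0.4248, 0.126, 0.0973]
tcp_rot: [3.14, -0.001, 1.17]
wrist_force: [0.5, 0.3, 0.6]
gripper_width: 0.0555
grasp_force: 0.0
```

```bash
python3 plan.py .4262,.127,.034,67; python3 - <<'E'
from h import *
d=snapshot("wrist");cv2.imwrite("pics/w2.png",d["frame"])
E
```

```text
t 8.0 p [0.4248 0.126  0.0973] rot [ 1.7994e+02 -6.0000e-02  6.7010e+01] w 0.0555
.4262,.127,.034,67 -> [0.0018 0.0011 0.0791] [ 0.0014 -0.0014  0.0002]
```

View pics/w2.png

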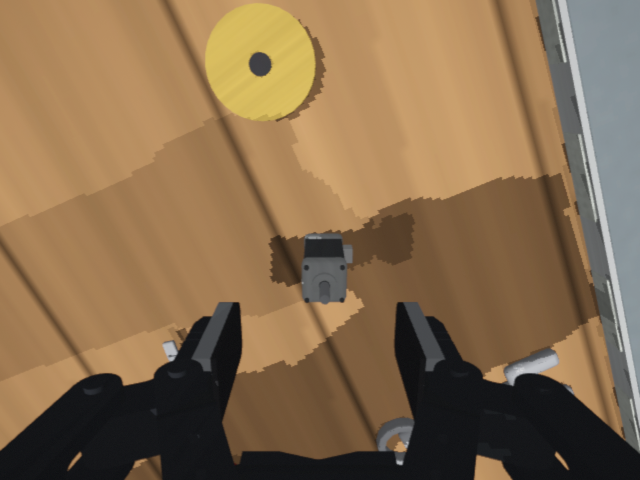

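Call:
{"name": "drive_tool", "arguments": {
  "deltas": [
    [[0.001,0.001,0.025,0,0,0,-0.3],[0.002,0.001,0.05,0,0,0,-0.3],[0.002,0.001,0.07,0,0,0,-0.3],[0.002,0.001,0.0765,0,0,0,-0.3],[0.002,0.001,0.0765,0,0,0,-0.3],[0.002,0.001,0.0765,0,0,0,0],[0.002,0.001,0.0765,0,0,0,0.2],[0.002,0.001,0.0765,0,0,0,1],[0.002,0.001,0.0765,0,0,0,1],[0.002,0.001,0.0765,0,0,0,1],[0.002,0.001,0.0765,0,0,0,1],[0.002,0.001,0.0765,0,0,0,1]]
  ],
  "grip_force": 30
}}

```text
clock: 9.25
tcp_pos: [0.426, 0.1273, 0.036]
tcp_rot: [3.141, -0.001, 1.17]
wrist_force: [-1.4, -0.9, 6.5]
gripper_width: 0.0193
grasp_force: 30.0
```

```bash
python3 plan.py .4262,.127,.14,67 .6215,-.0415,.14,88
```

```text
t 9.25 p [0.426  0.1273 0.036 ] rot [ 1.7995e+02 -8.0000e-02  6.7020e+01] w 0.0193
.4262,.127,.14,67 -> [-0.      0.0005 -0.13  ] [ 0.0012 -0.0017  0.0004]
.6215,-.0415,.14,88 -> [-0.0986  0.3075 -0.1298] [ 0.0015 -0.0015 -0.4662]
```

Call:
{"name": "drive_tool", "arguments": {
  "deltas": [
    [[0,0,-0.02,0,0,0,1],[0,0,-0.06,0,0,0,1],[0,0,-0.1,0,0,0,1],[-0.01,0.03,-0.13,0,0,-0.05,1],[-0.022,0.07,-0.13,0,0,-0.12,1],[-0.035,0.11,-0.13,0,0,-0.19,1],[-0.048,0.15,-0.13,0,0,-0.26,1],[-0.061,0.19,-0.13,0,0,-0.33,1],[-0.074,0.23,-0.13,0,0,-0.4,1],[-0.087,0.27,-0.13,0,0,-0.466,1],[-0.096,0.298,-0.13,0,0,-0.466,1],[-0.0985,0.3075,-0.13,0,0,-0.466,1],[-0.0985,0.3075,-0.11,0,0,-0.466,1],[-0.0985,0.3075,-0.08,0,0,-0.466,1],[-0.0985,0.3075,-0.055,0,0,-0.466,1],[-0.0985,0.3075,-0.055,0,0,-0.466,1],[-0.0985,0.3075,-0.055,0,0,-0.466,1]]
  ]
}}

```text
clock: 10.95
tcp_pos: [0.6199, -0.0404, 0.0786]
tcp_rot: [-3.14, -0.0, 1.537]
wrist_force: [1.4, -0.2, 0.4]
gripper_width: 0.0195
grasp_force: 29.6
```

```bash
python3 plan.py .6215,-.0415,.058,88
```

```text
t 10.95 p [ 0.6199 -0.0404  0.0786] rot [-1.7988e+02 -2.0000e-02  8.8060e+01] w 0.0195
.6215,-.0415,.058,88 -> [-0.0013  0.002   0.0257] [-0.0026 -0.0004  0.0013]
```

Call:
{"name": "drive_tool", "arguments": {
  "deltas": [
    [[-0.001,0.001,0.01,0,0,0,1],[-0.001,0.001,0.018,0,0,0,1],[-0.001,0.001,0.023,0,0,0,1],[-0.001,0.001,0.0255,0,0,0,1],[-0.001,0.001,0.0255,0,0,0,1],[-0.001,0.001,0.0255,0,0,0,1]]
  ]
}}

```text
clock: 11.55
tcp_pos: [0.6219, -0.0425, 0.059]
tcp_rot: [3.141, -0.0, 1.536]
wrist_force: [0.0, 0.5, -1.0]
gripper_width: 0.0197
grasp_force: 29.6
```

```bash
python3 - <<'E'
from h import *
d=snapshot("side");cv2.imwrite("pics/s2.png",cv2.resize(d["frame"][140:380,180:500],(800,600)))
E
```

```text
(no output)
```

View pics/s2.png

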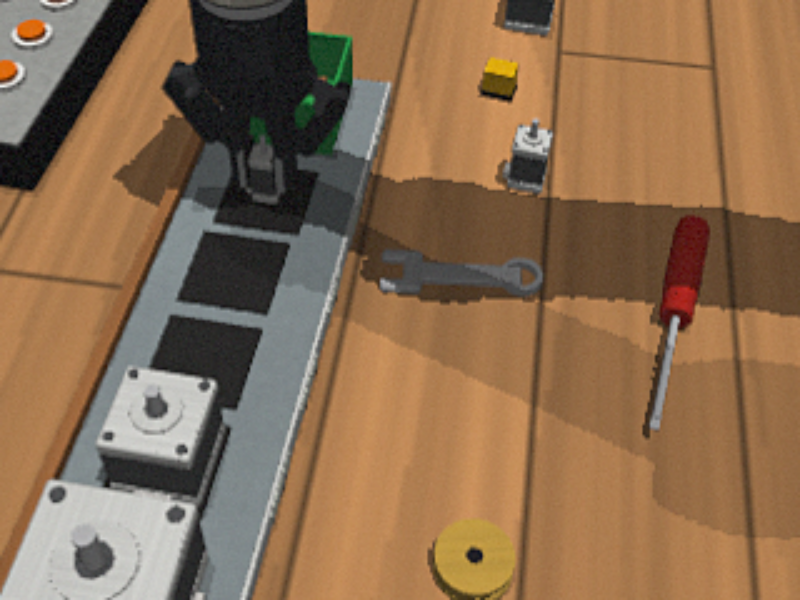

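Call:
{"name": "drive_tool", "arguments": {
  "deltas": [
    [[0,0,0.001,0,0,0,1],[0,0,0.0015,0,0,0,1],[0,0,0.0015,0,0,0,1],[0,0,0.0015,0,0,0,0.4],[0,0,0.0015,0,0,0,0],[0,0,0.0015,0,0,0,-0.3],[0,0,0.0015,0,0,0,-0.3],[0,0,0.0015,0,0,0,-0.3],[0,0,-0.02,0,0,0,-0.3],[0,0,-0.05,0,0,0,-0.3],[0,0,-0.09,0,0,0,-0.3],[0,0,-0.09,0,0,0,-0.3],[0,0,-0.09,0,0,0,-0.3]]
  ]
}}

```text
clock: 12.9
tcp_pos: [0.6225, -0.0423, 0.1328]
tcp_rot: [3.139, -0.0, 1.536]
wrist_force: [-0.1, -0.1, -0.9]
gripper_width: 0.0554
grasp_force: 0.0
```

```bash
python3 plan.py .425,-.112,.1,79.5
```

```text
t 12.9 p [ 0.6225 -0.0423  0.1328] rot [ 1.7984e+02 -3.0000e-02  8.8000e+01] w 0.0554
.425,-.112,.1,79.5 -> [-0.0957 -0.2438  0.0402] [ 0.0035 -0.0009  0.1888]
```

Call:
{"name": "drive_tool", "arguments": {
  "deltas": [
    [[-0.015,-0.04,0,0,0,0.04,-0.3],[-0.035,-0.09,0,0,0,0.1,-0.3],[-0.055,-0.145,0,0,0,0.15,-0.3],[-0.078,-0.2,0,0,0,0.19,-0.3],[-0.095,-0.242,0.02,0,0,0.19,-0.3],[-0.0957,-0.244,0.04,0,0,0.19,-0.3],[-0.0957,-0.244,0.04,0,0,0.19,-0.3],[-0.0957,-0.244,0.04,0,0,0.19,-0.3],[-0.0957,-0.244,0.04,0,0,0.19,-0.3]]
  ]
}}

```text
clock: 13.8
tcp_pos: [0.4252, -0.1119, 0.0993]
tcp_rot: [3.14, 0.0, 1.387]
wrist_force: [0.4, -0.7, -0.3]
gripper_width: 0.0556
grasp_force: 0.0
```

```bash
python3 plan.py .4252,-.112,.036,79.5; python3 - <<'E'
from h import *
d=snapshot("wrist");cv2.imwrite("pics/w3.png",d["frame"])
E
```

```text
t 13.8 p [ 0.4252 -0.1119  0.0993] rot [1.7994e+02 1.0000e-02 7.9500e+01] w 0.0556
.4252,-.112,.036,79.5 -> [-0.0001 -0.0001  0.0791] [ 0.0014  0.0002 -0.0001]
```

View pics/w3.png

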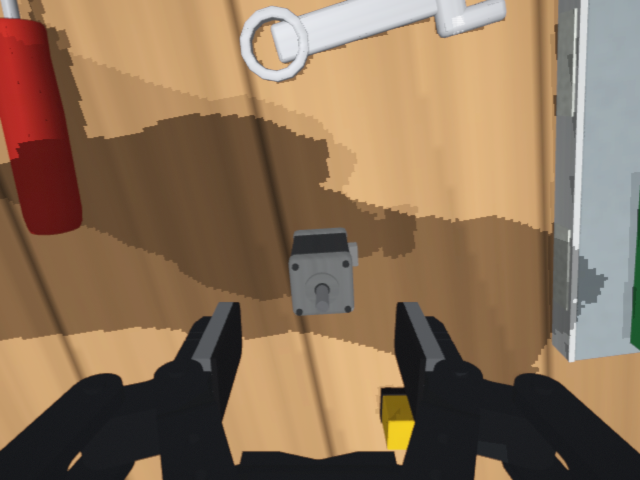

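Motor 28 is centred between the fingers (column about 322) and square to the tool, with its socket on the right and low down. I'm descending onto it.

Call:
{"name": "drive_tool", "arguments": {
  "deltas": [
    [[0,0,0.025,0,0,0,-0.3],[0,0,0.05,0,0,0,-0.3],[0,0,0.07,0,0,0,-0.3],[0,0,0.0775,0,0,0,-0.3],[0,0,0.0775,0,0,0,-0.3],[0,0,0.0775,0,0,0,0],[0,0,0.0775,0,0,0,0.15],[0,0,0.0775,0,0,0,1],[0,0,0.0775,0,0,0,1],[0,0,0.0775,0,0,0,1],[0,0,0.0775,0,0,0,1],[0,0,0.0775,0,0,0,1]]
  ],
  "grip_force": 35
}}

```text
clock: 15.05
tcp_pos: [0.4249, -0.1122, 0.0378]
tcp_rot: [3.14, -0.0, 1.387]
wrist_force: [0.2, 0.3, 7.5]
gripper_width: 0.0278
grasp_force: 34.5
```

```bash
python3 plan.py .627,.035,.16,88
```

```text
t 15.05 p [ 0.4249 -0.1122  0.0378] rot [ 1.7988e+02 -2.0000e-02  7.9440e+01] w 0.0278
.627,.035,.16,88 -> [ 0.2273  0.215  -0.1523] [ 0.0026 -0.0002 -0.1902]
```

Call:
{"name": "drive_tool", "arguments": {
  "deltas": [
    [[0,0,-0.02,0,0,0,1],[0,0,-0.06,0,0,0,1],[0,0,-0.1,0,0,0,1],[0.02,0.02,-0.14,0,0,-0.02,1],[0.05,0.047,-0.152,0,0,-0.05,1],[0.08,0.076,-0.152,0,0,-0.08,1],[0.11,0.104,-0.152,0,0,-0.11,1],[0.14,0.132,-0.152,0,0,-0.14,1],[0.17,0.161,-0.152,0,0,-0.17,1],[0.2,0.189,-0.152,0,0,-0.19,1],[0.22,0.208,-0.152,0,0,-0.19,1],[0.2273,0.215,-0.152,0,0,-0.19,1],[0.2273,0.215,-0.13,0,0,-0.19,1],[0.2273,0.215,-0.1,0,0,-0.19,1],[0.2273,0.215,-0.07,0,0,-0.19,1],[0.2273,0.215,-0.05,0,0,-0.19,1],[0.2273,0.215,-0.05,0,0,-0.19,1],[0.2273,0.215,-0.05,0,0,-0.19,1]]
  ]
}}

```text
clock: 16.85
tcp_pos: [0.6264, 0.0347, 0.0772]
tcp_rot: [3.142, 0.0, 1.535]
wrist_force: [0.8, -0.4, -1.2]
gripper_width: 0.0276
grasp_force: 35.1
```

```bash
python3 plan.py .627,.035,.059,88
```

```text
t 16.85 p [0.6264 0.0347 0.0772] rot [1.800e+02 2.000e-02 8.796e+01] w 0.0276
.627,.035,.059,88 -> [0.0004 0.0007 0.0228] [ 0.      0.0004 -0.0009]
```

Call:
{"name": "drive_tool", "arguments": {
  "deltas": [
    [[0,0,0.01,0,0,0,1],[0,0,0.017,0,0,0,1],[0,0,0.02,0,0,0,1],[0,0,0.022,0,0,0,1],[0,0,0.023,0,0,0,1],[0,0,0.023,0,0,0,1],[0,0,0.023,0,0,0,0.4],[0,0,0.023,0,0,0,0],[0,0,0.023,0,0,0,-0.3],[0,0,0.023,0,0,0,-0.4],[0,0,0.023,0,0,0,-0.4],[0,0,0,0,0,0,-0.4],[0,0,-0.03,0,0,0,-0.5],[0,0,-0.07,0,0,0,-0.6],[0,0,-0.11,0,0,0,-0.7],[0,0,-0.11,0,0,0,-0.7],[0,0,-0.11,0,0,0,-0.7]]
  ]
}}

```text
clock: 18.55
tcp_pos: [0.6267, 0.0354, 0.1655]
tcp_rot: [3.14, -0.001, 1.536]
wrist_force: [-0.3, 0.4, -0.1]
gripper_width: 0.0727
grasp_force: 0.0
```

```bash
python3 plan.py .4368,-.3245,.11,85.4
```

```text
t 18.55 p [0.6267 0.0354 0.1655] rot [ 1.7992e+02 -3.0000e-02  8.8000e+01] w 0.0727
.4368,-.3245,.11,85.4 -> [-0.4579 -0.2217  0.0688] [ 0.0018 -0.0008  0.0578]
```

Call:
{"name": "drive_tool", "arguments": {
  "deltas": [
    [[-0.04,-0.02,0,0,0,0.02,-0.7],[-0.09,-0.044,0,0,0,0.04,-0.7],[-0.14,-0.068,0,0,0,0.058,-0.7],[-0.19,-0.092,0,0,0,0.058,-0.7],[-0.24,-0.116,0,0,0,0.058,-0.7],[-0.29,-0.14,0,0,0,0.058,-0.7],[-0.34,-0.165,0,0,0,0.058,-0.7],[-0.39,-0.189,0,0,0,0.058,-0.7],[-0.44,-0.213,0.02,0,0,0.058,-0.7],[-0.458,-0.222,0.06,0,0,0.058,-0.7],[-0.458,-0.222,0.07,0,0,0.058,-0.7],[-0.458,-0.222,0.07,0,0,0.058,-0.7],[-0.458,-0.222,0.07,0,0,0.058,-0.7]]
  ]
}}

```text
clock: 19.85
tcp_pos: [0.437, -0.3235, 0.1088]
tcp_rot: [-3.141, -0.001, 1.492]
wrist_force: [0.3, -0.4, 0.9]
gripper_width: 0.0723
grasp_force: 0.0
```

```bash
python3 plan.py .4368,-.3245,.038,85.4; python3 - <<'E'
from h import *
d=snapshot("wrist");cv2.imwrite("pics/w4.png",d["frame"])
E
```

```text
t 19.85 p [ 0.437  -0.3235  0.1088] rot [-1.7998e+02 -4.0000e-02  8.5500e+01] w 0.0723
.4368,-.3245,.038,85.4 -> [-0.0013 -0.0002  0.0885] [-0.0004 -0.001   0.0022]
```

View pics/w4.png

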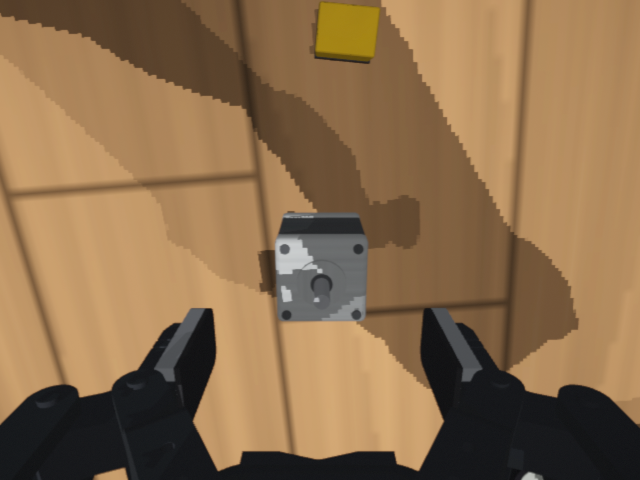

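Motor 42 sits centred between the fingers (column about 321) and square to the tool.

Call:
{"name": "drive_tool", "arguments": {
  "deltas": [
    [[-0.001,0,0.025,0,0,0,-0.7],[-0.001,0,0.05,0,0,0,-0.7],[-0.001,0,0.075,0,0,0,-0.7],[-0.001,0,0.0885,0,0,0,-0.7],[-0.001,0,0.0885,0,0,0,-0.7],[-0.001,0,0.0885,0,0,0,-0.4],[-0.001,0,0.0885,0,0,0,-0.2],[-0.001,0,0.0885,0,0,0,1],[-0.001,0,0.0885,0,0,0,1],[-0.001,0,0.0885,0,0,0,1],[-0.001,0,0.0885,0,0,0,1],[-0.001,0,0.0885,0,0,0,1]]
  ],
  "grip_force": 45
}}

```text
clock: 21.1
tcp_pos: [0.4371, -0.326, 0.0394]
tcp_rot: [3.139, 0.001, 1.49]
wrist_force: [0.7, 1.1, 5.7]
gripper_width: 0.0411
grasp_force: 46.6
```

```bash
python3 plan.py .630,.114,.19,88
```

```text
t 21.1 p [ 0.4371 -0.326   0.0394] rot [1.7986e+02 4.0000e-02 8.5390e+01] w 0.0411
.630,.114,.19,88 -> [ 0.5675  0.1966 -0.1882] [ 0.0032  0.001  -0.0579]
```

Call:
{"name": "drive_tool", "arguments": {
  "deltas": [
    [[0,0,-0.02,0,0,0,1],[0,0,-0.06,0,0,0,1],[0,0,-0.11,0,0,0,1],[0.01,0.003,-0.15,0,0,0,1],[0.04,0.014,-0.188,0,0,0,1],[0.085,0.03,-0.188,0,0,0,1],[0.13,0.045,-0.188,0,0,-0.02,1],[0.175,0.061,-0.188,0,0,-0.03,1],[0.22,0.076,-0.188,0,0,-0.04,1],[0.265,0.092,-0.188,0,0,-0.05,1],[0.31,0.108,-0.188,0,0,-0.058,1],[0.355,0.123,-0.188,0,0,-0.058,1],[0.4,0.139,-0.188,0,0,-0.058,1],[0.445,0.154,-0.188,0,0,-0.058,1],[0.49,0.17,-0.188,0,0,-0.058,1],[0.53,0.184,-0.188,0,0,-0.058,1],[0.555,0.193,-0.188,0,0,-0.058,1],[0.566,0.1965,-0.188,0,0,-0.058,1],[0.566,0.1965,-0.188,0,0,-0.058,1],[0.566,0.1965,-0.188,0,0,-0.058,1]]
  ]
}}

```text
clock: 23.1
tcp_pos: [0.6285, 0.1112, 0.1885]
tcp_rot: [-3.141, 0.001, 1.534]
wrist_force: [-0.6, -1.0, -3.4]
gripper_width: 0.0411
grasp_force: 47.0
```

```bash
python3 plan.py .630,.113,.061,88
```

```text
t 23.1 p [0.6285 0.1112 0.1885] rot [-1.7995e+02  8.0000e-02  8.7890e+01] w 0.0411
.630,.113,.061,88 -> [0.0025 0.0019 0.1594] [-0.0011  0.0018 -0.0024]
```

Call:
{"name": "drive_tool", "arguments": {
  "deltas": [
    [[0.001,0.001,0.04,0,0,0,1],[0.002,0.001,0.08,0,0,0,1],[0.002,0.001,0.11,0,0,0,1],[0.002,0.001,0.13,0,0,0,1],[0.002,0.001,0.14,0,0,0,1],[0.002,0.001,0.148,0,0,0,1],[0.002,0.001,0.154,0,0,0,1],[0.002,0.001,0.157,0,0,0,1],[0.002,0.001,0.159,0,0,0,1],[0.002,0.001,0.159,0,0,0,1],[0.002,0.001,0.159,0,0,0,1]]
  ]
}}

```text
clock: 24.2
tcp_pos: [0.6303, 0.1148, 0.0617]
tcp_rot: [3.141, -0.0, 1.536]
wrist_force: [0.5, 0.7, -3.8]
gripper_width: 0.0412
grasp_force: 46.9
```

Nearly touching; I'll lower it 1 mm more, release, and retreat.

Call:
{"name": "drive_tool", "arguments": {
  "deltas": [
    [[0,0,0.001,0,0,0,1],[0,0,0.001,0,0,0,1],[0,0,0.001,0,0,0,0],[0,0,0.001,0,0,0,-0.4],[0,0,0.001,0,0,0,-0.7],[0,0,0.001,0,0,0,-0.7],[0,0,0.001,0,0,0,-0.7],[0,0,-0.02,0,0,0,-0.7],[0,0,-0.06,0,0,0,-0.7],[0,0,-0.12,0,0,0,-0.7],[0,-0.04,-0.16,0,0,0,-0.7],[0,-0.1,-0.18,0,0,0,-0.7],[0,-0.16,-0.18,0,0,0,-0.7],[0,-0.22,-0.18,0,0,0,-0.7],[0,-0.25,-0.18,0,0,0,-0.7],[0,-0.25,-0.18,0,0,0,-0.7]]
  ]
}}

```text
clock: 25.8
tcp_pos: [0.4271, 0.122, 0.2063]
tcp_rot: [-3.14, -0.002, 1.538]
wrist_force: [0.4, 0.3, -0.1]
gripper_width: 0.0725
grasp_force: 0.0
```

```bash
python3 - <<'E'
from h import *
np.set_printoptions(precision=4,suppress=True)
for n in("top","side"):
    d=snapshot(n);P=cloud(d);pts=P[d["depth"]>0]
    if n=="side": cv2.imwrite("pics/send.png",d["frame"])
    for nm,(c,zt) in dict(m57=((.632,.192),.078),m42=((.63,.114),.07),m28=((.627,.035),.068),m20=((.6215,-.0415),.066),big=((.633,.29),.084)).items():
        w=.037 if nm!="big" else .055
        h=pts[(abs(pts[:,0]-c[0])<w)&(abs(pts[:,1]-c[1])<w)&(abs(pts[:,2]-zt)<.006)]
        if len(h)<10: print(n,nm,len(h));continue
        z=np.median(h[:,2]);t=h[abs(h[:,2]-z)<.004]
        r=cv2.minAreaRect((t[:,:2]*1000).astype(np.float32))
        print(n,nm,len(t),"dz",round(z-zt,4),"off mm",(np.array(r[0])-np.array(c)*1000).round(1),np.round(r[1],1),round(r[2],1))
E
```

```text
top m57 581 dz -0.0008 off mm [-2.1 -0.6] [55.4 57.6] 87.8
top m42 320 dz -0.0009 off mm [-1.9  2.8] [42.2 42.4] 88.8
top m28 145 dz -0.0015 off mm [-2.3  0.6] [27.7 28.1] 86.1
top m20 70 dz -0.0018 off mm [-1.4 -0.3] [19.6 20.8] 87.9
top big 1379 dz -0.0007 off mm [ 0.1 -0. ] [87.7 87.1] 89.5
side m57 1257 dz -0.0004 off mm [-2.2 -0.2] [58.8 57.7] 88.7
side m42 533 dz -0.0005 off mm [-1.1  2.2] [43.6 41.7] 88.3
side m28 192 dz -0.0006 off mm [-2.1  0.7] [28.3 27.7] 88.4
side m20 88 dz -0.0011 off mm [-0.9  0.4] [19.3 19.3] 88.2
side big 3935 dz 0.0003 off mm [0.3 0. ] [86.9 85.7] 89.0
```

View pics/send.png

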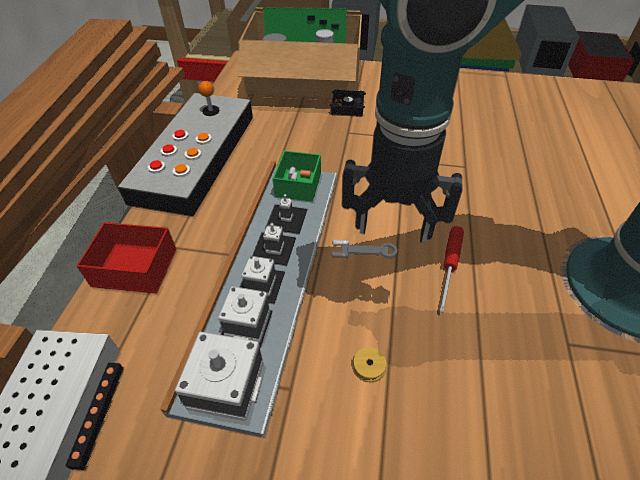

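The picture shows all four motors upright in order from the big motor. Both views put every one within 3 mm of its pad's middle, at the right height and square with the board. The big motor hasn't moved and the arm is clear.

```bash
python3 -c "
from cell import *
print(job_done())"
```

```text
the job is handed in; nothing more can be done
None
```

The job is handed in: the 57, 42, 28 and 20 mm motors stand in that order from the big motor, each upright, square, and measured within about 4 mm of its pad's middle, and the big motor hasn't moved; no verdict came back.

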